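Gauge the centrifuge sleeves and reject the shallow ones

ROBOT

A 6-joint arm with a two-finger parallel gripper is mounted at the origin on a cart in front of the work surface, level with it; the furniture and walls round the work are solid. World frame = base frame: x ahead of the robot, y to its left, z up, the work surface at z = 0. Lengths are in m, angles in rad, forces in N, time in s.
With the tool pointing down it reaches from about 0.325 to 0.775 m from the base axis. Payload 9.3 kg.
Tool frame: the origin (TCP) lies at the centre of the arm's flange, where the gripper is bolted on; the fingertips stand 173 mm ahead of it and the grasp point (between the pads) lies 155 mm ahead of it; z points along the fingers, y is the line along which they close (so a half turn about z gives the same grasp; the last joint's range is limited). The gripper opens to 85 mm and grips with 20 to 120 N. Pads are 22 mm wide; open, the fingers measure 114 mm over their backs; the gripper's body (76 mm by 85 mm) begins 54 mm behind the grasp point. The pads swing forward as they close: fully open they stand 13 mm farther back than shut.
Start: joints at [1.196, 0.259, 0.021, 1.334, 0, 1.418], TCP at [0.121, 0.537, 0.405] pointing down, gripper open.
Joint ranges: [-3.04, 3.04], [-0.91, 1.82], [-1.04, 1.36], [-1.92, 1.95], [-1.52, 1.45], [-3.14, 3.14]. Speed limits (rad/s): [2.22, 2.22, 2.79, 3.14, 3.14, 3.14].

INTERFACE

Orientations are given as a 3x3 rotation matrix whose columns are the frame's x, y, z axes.
In Python, from station import bot, grab_frame gives the robot as it stands.
- The arm moves only by the tool play_rows, never from a script. Its argument "steps" is text: rows parted by semicolons, each of 5 numbers parted by spaces: the shift along the tool's x, y, z each as a share of 250 mm, from -1 to 1, then the turn about the tool's z as a share of 0.5 rad, from -1 to 1, then the closure, from -1 (fully open) to 1 (shut). In form: tx ty tz twist fingers; .... A call has 1 to 5 rows; each row is the pose to reach, as a shift and turn from the pose commanded when the call began, along the tool's axes at that moment; what a row does not reach only later rows make up. A row lasts 1/12 s, in which the tool goes at most 41.7 mm and 7.16 degrees, less where a joint would pass 70% of its speed; a pose out of reach is approached as far as the arm can. A call with a number of a shift or a turn outside -1 to 1 is refused whole. A call with a gripper value outside its range is refused whole. The fingers move at their own pace and stop on an object; "newtons" is the grip in N (left out, the last holds). Time passes only in rows, so rows that repeat a pose let the fingers close. It gives the time, the measured TCP pose, the force, the opening and the grip force at its end, in the units of the state.
- bot.get_state(): the state, without advancing time (a new reading comes with each control period).
- grab_frame(name): name is "scene" or "top" or "wrist"; returns a dict with "frame" (480x640x3 uint8, red, green, blue), "fx", "fy", "cx", "cy" (pixels), "position" and "orientation" of the camera in the world; the wrist camera has in their place "tool_from_camera" (4x4, takes a point from camera to tool coordinates, whose origin is the TCP and whose axes are the flange's). Camera axes: x right, y down, z forward; pixel columns grow to the right and rows downward; lengths in m; the calibration is good to about 2 mm. A picture is of the moment at which its call begins: read the wrist's pose just before it. There is no depth.
- bot.close_job(): hands the job in; it is judged then, once.
The state is a dict: "clock": time; "q": joint angles; "qd": joint speeds; "effort": joint torques, N m; "ee_pos": TCP position; "eef_rot": TCP orientation; "contact_force": force on the tool from outside, world axes, zero at the start; "torque": the same for the moment, N m; "finger_gap": finger opening in m; "grasp_force": force on a finger pad.
Only numpy, scipy, OpenCV 4.12 (cv2) and the standard library are available. Lean on these libraries where they do the work, as an engineer would, in place of code of your own. Each camera call takes 0.05 s, during which the arm holds its last target. There are 200 camera calls.

TASK

Only one of these three centrifuge sleeves has a bore deep enough for use: find it by trying sleeves on the gauge pin, press it fully home so that the spring catch clicks over its flange, and leave it there. Stand the other two, which stop short on the pin, upright in the white tray. Do not force a sleeve that stops short, and leave the marker, timer and calculator where they are.

Things in the scene. Friction and masses are not known exactly. Their poses are not given: they have to be found in the camera images.
- sleeve_a: one of three identical-looking closed-top aluminium sleeves, upright, open end down: 94 mm tall, body 44 mm diameter (grip here; four fine ribs round its upper half), foot flange 56 mm diameter, 6 mm thick; about 0.2 kg; mouth 28 mm diameter. Hidden inside is a captive liner disc, lifted by the pin until it meets the closed top. Origin: centre of the underside, z up
- sleeve_b: one of three identical-looking closed-top aluminium sleeves, upright, open end down: 94 mm tall, body 44 mm diameter (grip here; four fine ribs round its upper half), foot flange 56 mm diameter, 6 mm thick; about 0.2 kg; mouth 28 mm diameter. Exactly one sleeve has a thin disc and goes fully home; which one changes every start, and neither name, place, weight nor looks tells. Origin: centre of the underside, z up
- sleeve_c: one of three identical-looking closed-top aluminium sleeves, upright, open end down: 94 mm tall, body 44 mm diameter (grip here; four fine ribs round its upper half), foot flange 56 mm diameter, 6 mm thick; about 0.2 kg; mouth 28 mm diameter. In two of the three the disc is too thick: they stop dead with the underside about 28 mm above the gauge plate. Origin: centre of the underside, z up
- gauge: fixed gauge stand: dark steel plate 108 x 80 x 12 mm with an upright pin. Origin: on the pin's axis at the plate's underside (worktop height); z up, x towards the spring catch, whose guide reaches 65 mm out from the axis and 37 mm up; the plate reaches 40 mm the other way. A sleeve fully home has its origin 12 mm above this one
- pin_top (a point): centre of the tip of the steel gauge pin, 72 mm above the worktop, 60 mm above the plate; pin 24 mm diameter, its last 8 mm tapering to 14 mm
- catch (a joint): spring catch by the pin, sliding straight out from it: 0 m sprung in (rest), 0.008 m fully out; 3.2 N at rest plus 0.8 N/mm. A flange pressed down on its steep ramp, from about 16 to 3 mm above home, moves it out about 4 mm (push down 5 to 12 N); then it springs back to 0 over the flange
- tray: fixed shallow white tray, 200 mm (its x) by 120 mm (its y) outside, rim 22 mm high, wall and floor 3 mm thick. Origin: centre of its underside, z up
- marker: whiteboard marker with white barrel and red cap, lying on the worktop near the front edge, 138 mm long, 18 mm thick; a bystander. Origin: centre of its underside
- bench_timer: small white bench timer, 62 x 66 x 18 mm, lying on the worktop; a bystander. Origin: centre of its underside
- calculator: dark grey calculator, 140 x 78 x 14 mm, lying on the worktop; a bystander. Origin: centre of its underside
Mind the look-alikes: they are no part of the job. What is shaped like the sleeve_b but turquoise is not meant.

How it is judged:
At the end, for the whole second after the job is handed in: One sleeve stands fully home on the gauge (within 3 mm of the plate, within 5 mm of the pin's axis, upright within 0.08 rad) with the catch sprung back (under 1.5 mm); the other two stand upright (within 0.1 rad) on the floor of the tray, centres at least 15 mm inside its outline; all at rest (((z of sleeve_a in the frame of gauge below 0.015 m and horizontal distance between sleeve_a and gauge below 0.005 m and angle between sleeve_a's own z axis and vertical below 0.08 rad and x of sleeve_b in the frame of tray between -0.085 and 0.085 m and y of sleeve_b in the frame of tray between -0.045 and 0.045 m and z of each of sleeve_b, sleeve_c in the frame of tray below 0.01 m and angle between each of sleeve_b, sleeve_c's own z axis and vertical below 0.1 rad and x of sleeve_c in the frame of tray between -0.085 and 0.085 m and y of sleeve_c in the frame of tray between -0.045 and 0.045 m) or (z of sleeve_b in the frame of gauge below 0.015 m and horizontal distance between sleeve_b and gauge below 0.005 m and angle between sleeve_b's own z axis and vertical below 0.08 rad and x of sleeve_a in the frame of tray between -0.085 and 0.085 m and y of sleeve_a in the frame of tray between -0.045 and 0.045 m and z of each of sleeve_a, sleeve_c in the frame of tray below 0.01 m and angle between each of sleeve_a, sleeve_c's own z axis and vertical below 0.1 rad and x of sleeve_c in the frame of tray between -0.085 and 0.085 m and y of sleeve_c in the frame of tray between -0.045 and 0.045 m) or (z of sleeve_c in the frame of gauge below 0.015 m and horizontal distance between sleeve_c and gauge below 0.005 m and angle between sleeve_c's own z axis and vertical below 0.08 rad and x of sleeve_a in the frame of tray between -0.085 and 0.085 m and y of sleeve_a in the frame of tray between -0.045 and 0.045 m and z of each of sleeve_a, sleeve_b in the frame of tray below 0.01 m and angle between each of sleeve_a, sleeve_b's own z axis and vertical below 0.1 rad and x of sleeve_b in the frame of tray between -0.085 and 0.085 m and y of sleeve_b in the frame of tray between -0.045 and 0.045 m)) and value of joint catch below 0.0015 m and linear speed of each of sleeve_a, sleeve_b, sleeve_c below 0.02 m/s); the robot touches nothing.
It fails at once if the gauge is pressed with more than 60 N (contact force between gauge and anything else above 60 N).
It fails at once if the marker is moved more than 30 mm (distance of marker from where it was at the start of the episode above 0.03 m).
It fails at once if the bench timer is moved more than 30 mm (distance of bench_timer from where it was at the start of the episode above 0.03 m).
It fails at once if the calculator is moved more than 30 mm (distance of calculator from where it was at the start of the episode above 0.03 m).
It also fails if it takes over 72 s, if anything falls off the work surface, if the arm or the gripper's body presses on something with over 40 N, if the wrist force passes 120 N, or if a joint passes its speed limit or range.

## Working session

There is one attempt and no reset: what is moved stays moved. The work goes in short steps, Python scripts to look and compute and a tool call to move; the robot and the scene stay as the last step left them, time stands still between calls to the robot, and variables do not carry over. Pictures are saved under pics/ and viewed, at most 10 in all, crops included, and the job is handed in when it is done.

Besides the shell and the picture viewer there is one more tool, called in YAML: its name, and indented under it one key for each argument. play_rows: Moves the arm, as the interface text tells. Shift numbers are shares of 250 mm and turn numbers shares of 0.5 rad, none past 1 either way. Its arguments: {"type":"object","properties":{"steps":{"type":"string"},"newtons":{"type":"number"}},"required":["steps"]}

```bash
mkdir -p pics; ls
python3 - <<'E'
from station import bot, grab_frame
import cv2, pickle
s=bot.get_state(); print(s)
for n in("top","scene"):
    f=grab_frame(n); pickle.dump(f,open(n+".pkl","wb")); cv2.imwrite(f"pics/{n}0.png",f["frame"][:,:,::-1])
    print(n,{k:v for k,v in f.items() if k!="frame"})
E
```

```text
pics
{'clock': 0.0, 'q': array([1.19641493e+00, 2.59199364e-01, 2.07433563e-02, 1.33369389e+00,
       2.15907433e-06, 1.41821444e+00]), 'qd': array([ 4.06249138e-04, -9.55515079e-04, -1.51164108e-05,  1.26040534e-03,
       -1.53937148e-03,  5.97806888e-04]), 'effort': array([-5.88590842e-05, -5.55648458e+01,  3.44529855e+01,  1.37489711e-02,
       -1.94652907e-04,  1.34236490e-05]), 'ee_pos': array([0.12096672, 0.53647744, 0.40405487]), 'eef_rot': array([[-9.75503111e-01,  2.19985077e-01, -4.97005525e-04],
       [ 2.19985540e-01,  9.75502320e-01, -1.25902337e-03],
       [ 2.07863688e-04, -1.33751525e-03, -9.99999084e-01]]), 'contact_force': array([-0.71402895,  0.03853846, -1.16071114]), 'torque': array([-0.02351147,  0.07534447, -0.01395802]), 'grasp_force': 0.0, 'finger_gap': 0.08543123206408562}
top {'fx': 558.2326489035433, 'fy': 558.2326489035433, 'cx': 320.4213138675487, 'cy': 236.31987707985215, 'position': array([ 0.2666101 , -0.08040217,  1.27930897]), 'orientation': array([[ 0.11375502, -0.97182912,  0.20641694],
       [-0.99350713, -0.11088863,  0.02544182],
       [-0.00183581, -0.20797084, -0.9781333 ]])}
scene {'fx': 482.9100006623745, 'fy': 482.9100006623745, 'cx': 324.1022249329999, 'cy': 250.4406235913264, 'position': array([-0.27588326, -0.66614555,  0.64121476]), 'orientation': array([[ 0.63069014, -0.38227718,  0.6753474 ],
       [-0.77578236, -0.33277262,  0.53611949],
       [ 0.01979087, -0.86204788, -0.5064403 ]])}
```

View pics/top0.png

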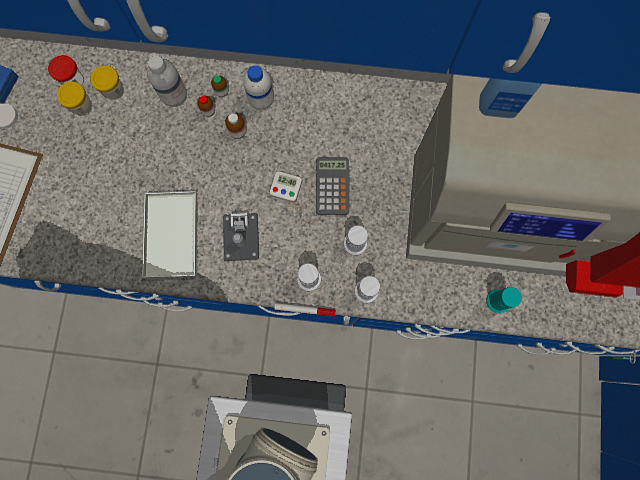

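View pics/scene0.png

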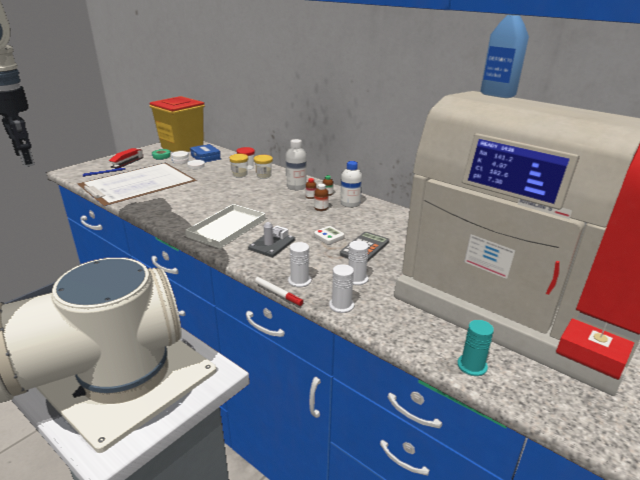

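The top view shows sleeves near (357,240), (308,277) and (368,289), the gauge at (240,237) with its catch away from the robot, and the tray at (170,234). The turquoise decoy is at (503,300).

```bash
cat > h.py <<'E'
import numpy as np, cv2, pickle
def ray(f,uv,z,R=None,p=None):
    R=f["orientation"] if R is None else R; p=f["position"] if p is None else p
    d=R@np.array([(uv[0]-f["cx"])/f["fx"],(uv[1]-f["cy"])/f["fy"],1.]); return p+d*(z-p[2])/d[2]
def proj(f,P):
    c=f["orientation"].T@(np.array(P)-f["position"]); return c[:2]/c[2]*f["fx"]+[f["cx"],f["cy"]]
E
python3 - <<'E'
from h import *
f=pickle.load(open("top.pkl","rb")); im=f["frame"]
cv2.imwrite("pics/crop1.png",cv2.resize(im[180:320,130:400,::-1],None,fx=2.9,fy=2.9,interpolation=cv2.INTER_CUBIC))
m=((im.min(2)>190)).astype(np.uint8)
n,l,s,c=cv2.connectedComponentsWithStats(m)
for i in range(1,n):
    x,y,w,h,a=s[i]
    if a>60 and 130<x<420 and 150<y<330: print(s[i],c[i].round(1),"z94",ray(f,c[i],.094).round(3),"z3",ray(f,c[i],.003).round(3))
print("tray rim corners",[ray(f,p,.022).round(3) for p in((146,193),(196,192),(195,275),(144,277))])
print("plate corners",[ray(f,p,.012).round(3) for p in((223,214),(257,209),(259,259),(224,261))])
E
```

```text
tray rim corners [array([0.589, 0.37 , 0.022]), array([0.604, 0.254, 0.022]), array([0.41 , 0.225, 0.022]), array([0.393, 0.339, 0.022])]
plate corners [array([0.561, 0.185, 0.012]), array([0.582, 0.108, 0.012]), array([0.465, 0.087, 0.012]), array([0.451, 0.166, 0.012])]
```

View pics/crop1.png

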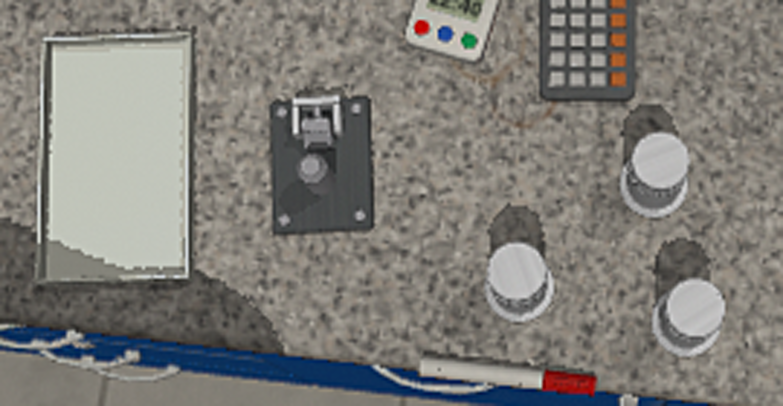

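Run:
```python
from h import *
f=pickle.load(open("top.pkl","rb"))
g=lambda x,y:(x/2.9+130-.3,y/2.9+180-.3)
for n,p,z in(("E",(660,160),.094),("W",(517,271),.094),("S",(695,307),.094),("pin",(312,163),.072),("Eflange",(654,184),.006),("Wfl",(520,290),.006),("Sfl",(685,326),.006),
 ("marker l",(421,369),.009),("marker r",(595,384),.009),("calcNL",(541,97),.014),("timer",(480,58),.018),("platec1",(271,98),.012),("c2",(371,97),.012),("c3",(373,228),.012),("c4",(273,234),.012)):
    print(n,ray(f,g(*p),z).round(4))
from station import bot
s=bot.get_state(); R=s["eef_rot"]; print(np.arctan2(R[1,0],R[0,0]))
```

```text
E [ 0.529  -0.1288  0.094 ]
W [ 0.4336 -0.0323  0.094 ]
S [ 0.422  -0.1654  0.094 ]
pin [0.5015 0.1338 0.072 ]
Eflange [ 0.5284 -0.1295  0.006 ]
Wfl [ 0.4313 -0.0328  0.006 ]
Sfl [ 0.4177 -0.1653  0.006 ]
marker l [0.3605 0.0366 0.009 ]
marker r [ 0.3643 -0.0998  0.009 ]
calcNL [ 0.5876 -0.0315  0.014 ]
timer [0.6132 0.0211 0.018 ]
platec1 [0.5625 0.1851 0.012 ]
c2 [0.5725 0.105  0.012 ]
c3 [0.4664 0.0887 0.012 ]
c4 [0.4526 0.1669 0.012 ]
2.9197847961206658
```

play_rows:
  steps: "-0.43 -0.487 0.1 0 -1;-0.43 -0.487 0.1 0 -1;-0.43 -0.487 0.1 0 -1;-0.43 -0.487 0.1 0 -1;-0.43 -0.487 0.1 0 -1"
  newtons: 40

```text
clock: 0.52
ee_pos: [0.2005, 0.3897, 0.3786]
eef_rot: [[-0.975, 0.224, -0.001], [0.224, 0.975, -0.003], [-0.0, -0.003, -1.0]]
contact_force: [-0.6, 1.6, 1.5]
finger_gap: 0.0854
grasp_force: 0.0
```

play_rows:
  steps: "-0.43 -0.487 0.1 0 -1;-0.43 -0.487 0.1 0 -1;-0.43 -0.487 0.1 0 -1;-0.43 -0.487 0.1 0 -1;-0.43 -0.487 0.1 0 -1"

```text
clock: 0.93
ee_pos: [0.2794, 0.2473, 0.3538]
eef_rot: [[-0.974, 0.227, -0.0], [0.227, 0.974, -0.002], [-0.0, -0.002, -1.0]]
contact_force: [0.2, 0.5, -0.0]
finger_gap: 0.0856
grasp_force: 0.0
```

play_rows:
  steps: "-0.43 -0.487 0.1 0 -1;-0.43 -0.487 0.1 0 -1;-0.43 -0.487 0.1 0 -1;-0.43 -0.487 0.1 0 -1;-0.43 -0.487 0.1 0 -1"

```text
clock: 1.35
ee_pos: [0.3579, 0.1049, 0.3289]
eef_rot: [[-0.974, 0.226, 0.0], [0.226, 0.974, -0.002], [-0.0, -0.001, -1.0]]
contact_force: [-0.1, 0.2, 0.5]
finger_gap: 0.0855
grasp_force: 0.0
```

play_rows:
  steps: "-0.43 -0.487 0.1 0 -1;-0.43 -0.487 0.1 0 -1;-0.43 -0.487 0.1 0 -1;-0.43 -0.487 0.1 0 -1;-0.43 -0.487 0.1 0 -1"

```text
clock: 1.77
ee_pos: [0.4363, -0.0375, 0.3035]
eef_rot: [[-0.975, 0.224, 0.0], [0.224, 0.975, -0.001], [-0.001, -0.001, -1.0]]
contact_force: [0.3, -0.5, 0.1]
finger_gap: 0.0853
grasp_force: 0.0
```

```bash
cat >> h.py <<'E'
def wrist(name):
    from station import bot, grab_frame
    s=bot.get_state(); f=grab_frame("wrist"); T=f["tool_from_camera"]; R=s["eef_rot"]
    f["orientation"]=R@T[:3,:3]; f["position"]=s["ee_pos"]+R@T[:3,3]; f["s"]=s
    pickle.dump(f,open(name+".pkl","wb")); cv2.imwrite(f"pics/{name}.png",f["frame"][:,:,::-1]); return f
def tool(s,target): # world target xyz of TCP -> shares
    return (s["eef_rot"].T@(np.array(target)-s["ee_pos"])/.25).round(3)
E
python3 - <<'E'
from h import *
f=wrist("w1"); s=f["s"]; print(s["ee_pos"],f["position"])
for P in((.433,-.0325,.094),(.529,-.129,.094),(.42,-.1653,.094),(.5008,.134,.072)): print(P,proj(f,P))
print(tool(s,(.433,-.0325,.215)))
E
```

```text
[ 0.43632767 -0.03753163  0.3035339 ] [ 0.36122924 -0.02093241  0.27345228]
(0.433, -0.0325, 0.094) [337.42582766 276.82581412]
(0.529, -0.129, 0.094) [205.97532658 468.58151108]
(0.42, -0.1653, 0.094) [ 64.82767492 309.47653933]
(0.5008, 0.134, 0.072) [661.962561   310.81567976]
[0.018 0.017 0.354]
```

View pics/w1.png

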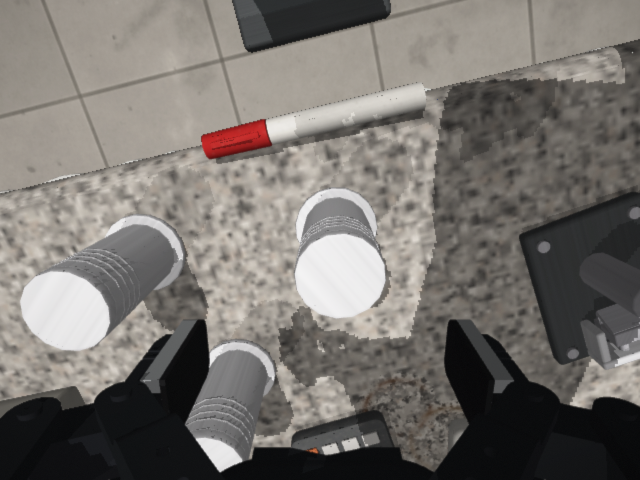

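The wrist view has the W sleeve top at (340,275), within 3 px of the predicted position. S at (65,310) also matches, so I'll descend and grasp.

play_rows:
  steps: "0.018 0.02 0.12 0 -1;0.018 0.02 0.24 0 -1;0.018 0.02 0.354 0 -1;0.018 0.02 0.354 0 -1;0.018 0.02 0.354 0 1"

```text
clock: 2.23
ee_pos: [0.4296, -0.0264, 0.2159]
eef_rot: [[-0.976, 0.219, -0.003], [0.219, 0.976, 0.001], [0.003, 0.0, -1.0]]
contact_force: [0.6, -0.1, 0.0]
finger_gap: 0.0753
grasp_force: 0.0
```

play_rows:
  steps: "0 0 0 0 1;0 0 0 0 1;0 0 0 0 1;0 0 0 0 1;0 0 0 0 1"

```text
clock: 2.65
ee_pos: [0.4305, -0.0273, 0.2179]
eef_rot: [[-0.976, 0.22, 0.003], [0.22, 0.976, -0.001], [-0.003, 0.0, -1.0]]
contact_force: [-0.9, 1.2, 8.5]
finger_gap: 0.0426
grasp_force: 39.7
```

play_rows:
  steps: "0 0 -0.1 0 1;0 0 -0.22 0 1;0 0 -0.36 0 1;0 0 -0.44 0 1;0 0 -0.44 0 1"

```text
clock: 3.07
ee_pos: [0.4307, -0.0274, 0.3312]
eef_rot: [[-0.975, 0.22, 0.008], [0.22, 0.976, -0.002], [-0.008, -0.0, -1.0]]
contact_force: [0.6, -0.4, -2.4]
finger_gap: 0.0424
grasp_force: 41.6
```

Run:
```python
from h import *
from station import bot
s=bot.get_state(); print(s["ee_pos"],s["contact_force"],s["finger_gap"],tool(s,(.5008,.134,.315)),tool(s,(.433,-.0325,.325)))
```

```text
[ 0.43074718 -0.02737188  0.33122921] [ 0.61521386 -0.35320945 -2.3560247 ] 0.042404774186508516 [-0.131  0.691  0.066] [-0.013 -0.018  0.025]
```

play_rows:
  steps: "-0.118 0.15 0 0 1;-0.118 0.3 0 0 1;-0.118 0.45 0 0 1;-0.118 0.58 0 0 1;-0.118 0.69 0 0 1"

```text
clock: 3.48
ee_pos: [0.4968, 0.1367, 0.3259]
eef_rot: [[-0.976, 0.219, -0.0], [0.219, 0.976, 0.0], [0.0, 0.0, -1.0]]
contact_force: [0.7, -0.2, -2.0]
finger_gap: 0.0424
grasp_force: 41.9
```

play_rows:
  steps: "0 0 0 0 1;0 0 0 0 1;0 0 0 0 1"

```text
clock: 3.73
ee_pos: [0.4964, 0.1344, 0.3259]
eef_rot: [[-0.976, 0.219, -0.001], [0.219, 0.976, -0.0], [0.001, -0.0, -1.0]]
contact_force: [-0.5, -0.5, -2.2]
finger_gap: 0.0423
grasp_force: 42.1
```

Run:
```python
from h import *
f=wrist("w2"); s=f["s"]; print(s["ee_pos"],s["contact_force"],s["eef_rot"][:,2])
print(proj(f,(.5008,.134,.072)),proj(f,s["ee_pos"]+s["eef_rot"]@[-.003,0,.215]))
```

```text
[0.49643537 0.13443046 0.32589086] [-0.49677217 -0.49570146 -2.15733301] [-6.66576500e-04 -3.36321430e-04 -9.99999721e-01]
[329.00157286 262.65587861] [328.07823964 286.88175955]
```

View pics/w2.png

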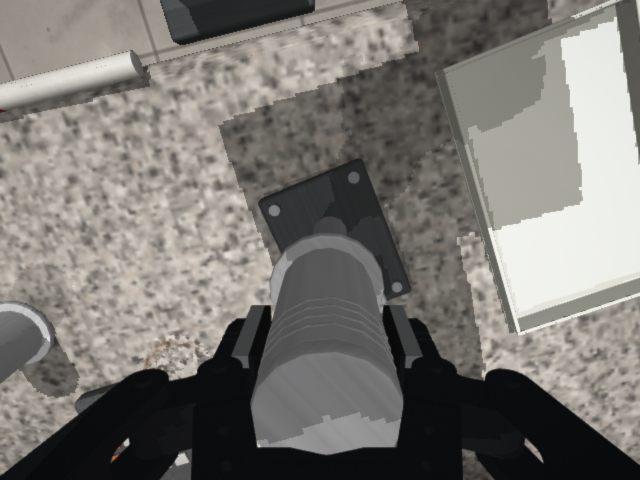

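The flange is held at columns 271–384 with its front edge at row 235, and the pin peeps out at about (331,217). I'll compare the front edges with the model.

Run:
```python
from h import *
f=pickle.load(open("w2.pkl","rb")); s=f["s"]; R=s["eef_rot"]
for o in(-.003,0,.003):
  for h in(.213,.216): print(o,h,proj(f,s["ee_pos"]+R@[o+.028,0,h]), proj(f,s["ee_pos"]+R@[o,.028,h]),proj(f,s["ee_pos"]+R@[o,-.028,h]))
for r,z in((.007,.072),(.012,.064),(.012,.04),(.012,.012)): print("pin",r,z,proj(f,np.array([.5008,.134,z])+R@[r,0,0]))
t=f["frame"][195:250,331].astype(int).sum(1)//3; print(t.tolist())
for r in (220,226,231): print(r,(f["frame"][r,300:365].astype(int).sum(1)//3).tolist())
```

```text
-0.003 0.213 [328.13184757 233.11242242] [385.66802898 288.5097237 ] [270.52627306 288.53291894]
-0.003 0.216 [328.11163063 231.37849031] [384.83174327 286.06191679] [271.32463178 286.08531321]
0 0.213 [328.13646079 226.88174375] [385.93642104 282.79932546] [270.26645238 282.82388813]
0 0.216 [328.11607971 225.23239612] [385.09252523 280.42189283] [271.07212583 280.44662279]
0.003 0.213 [328.14111845 220.59105393] [386.20728723 277.03628711] [270.00423713 277.06224151]
0.003 0.216 [328.120571   219.02799105] [385.35567672 274.73062239] [270.81732606 274.7567092 ]
pin 0.007 0.072 [329.01800804 251.25980435]
pin 0.012 0.064 [328.96503267 239.00284716]
pin 0.012 0.04 [328.79276739 228.40907272]
pin 0.012 0.012 [328.62596317 218.15113648]
[53, 53, 52, 52, 52, 52, 50, 42, 38, 40, 39, 39, 39, 40, 39, 39, 39, 39, 39, 39, 40, 56, 64, 65, 66, 66, 67, 66, 66, 66, 66, 66, 66, 65, 66, 66, 65, 67, 77, 88, 95, 116, 122, 122, 119, 119, 120, 119, 120, 120, 121, 120, 112, 92, 86]
220 [52, 52, 51, 51, 51, 51, 51, 51, 51, 51, 52, 53, 55, 54, 52, 52, 52, 53, 53, 57, 62, 64, 65, 66, 66, 66, 66, 66, 66, 66, 66, 66, 66, 66, 66, 68, 67, 67, 69, 69, 67, 55, 41, 38, 39, 38, 38, 38, 37, 39, 39, 39, 39, 39, 39, 39, 38, 39, 38, 40, 50, 51, 52, 51, 50]
226 [52, 53, 53, 52, 52, 51, 51, 51, 51, 50, 51, 51, 51, 53, 55, 63, 63, 63, 63, 64, 64, 64, 64, 65, 64, 65, 65, 66, 66, 66, 65, 66, 67, 66, 67, 68, 68, 68, 68, 68, 71, 71, 72, 71, 71, 60, 42, 38, 37, 39, 38, 39, 39, 40, 42, 49, 50, 49, 50, 50, 50, 50, 50, 51, 51]
231 [52, 52, 53, 53, 54, 52, 52, 52, 51, 51, 51, 51, 52, 60, 63, 63, 62, 62, 63, 64, 64, 64, 65, 64, 64, 64, 65, 65, 66, 66, 66, 65, 65, 67, 66, 67, 68, 68, 67, 68, 69, 71, 70, 71, 71, 70, 56, 41, 41, 47, 48, 48, 50, 51, 51, 51, 52, 52, 52, 51, 51, 51, 51, 51, 52]
```

play_rows:
  steps: "-0.001 0.004 0.06 0 1;-0.001 0.004 0.12 0 1;-0.001 0.004 0.16 0 1;-0.001 0.004 0.2 0 1;-0.001 0.004 0.2 0 1"

```text
clock: 4.2
ee_pos: [0.4968, 0.1347, 0.2745]
eef_rot: [[-0.975, 0.221, -0.003], [0.221, 0.975, -0.0], [0.002, -0.001, -1.0]]
contact_force: [-0.2, -0.0, -1.7]
finger_gap: 0.0424
grasp_force: 42.1
```

play_rows:
  steps: "0 0 0.02 0 1;0 0 0.035 0 1;0 0 0.05 0 1;0 0 0.06 0 1;0 0 0.06 0 1"

```text
clock: 4.62
ee_pos: [0.4972, 0.1354, 0.2608]
eef_rot: [[-0.976, 0.22, -0.0], [0.22, 0.976, -0.0], [0.0, -0.0, -1.0]]
contact_force: [0.2, 0.5, -1.1]
finger_gap: 0.0423
grasp_force: 42.1
```

play_rows:
  steps: "0 0 0.008 0 1;0 0 0.014 0 1;0 0 0.02 0 1;0 0 0.026 0 1;0 0 0.026 0 1"

```text
clock: 5.03
ee_pos: [0.4977, 0.1356, 0.2576]
eef_rot: [[-0.976, 0.22, 0.005], [0.22, 0.976, 0.0], [-0.005, 0.002, -1.0]]
contact_force: [-5.3, -0.7, 27.2]
finger_gap: 0.0426
grasp_force: 44.5
```

A dead stop 28 mm above the plate, with 27 N on the wrist, so sleeve W is one of the short ones. I'll lift it off and take it to the tray.

play_rows:
  steps: "0 0 -0.04 0 1;0 0 -0.12 0 1;0 0 -0.24 0 1;0 0 -0.31 0 1;0 0 -0.31 0 1"

```text
clock: 5.45
ee_pos: [0.4979, 0.1356, 0.336]
eef_rot: [[-0.976, 0.22, 0.006], [0.22, 0.976, 0.001], [-0.006, 0.002, -1.0]]
contact_force: [1.2, -0.2, -1.2]
finger_gap: 0.0424
grasp_force: 42.3
```

play_rows:
  steps: "-0.038 0.14 0 0 1;-0.038 0.3 0 0 1;-0.038 0.46 0 0 1;-0.038 0.6 0 0 1;-0.038 0.704 0 0 1"

```text
clock: 5.87
ee_pos: [0.5453, 0.3077, 0.3309]
eef_rot: [[-0.976, 0.219, -0.001], [0.219, 0.976, 0.0], [0.001, -0.0, -1.0]]
contact_force: [0.5, -0.1, -2.0]
finger_gap: 0.0424
grasp_force: 42.5
```

play_rows:
  steps: "0 0 0.06 0 1;0 0 0.18 0 1;0 0 0.3 0 1;0 0 0.34 0 1;0 0 0.34 0 1"

```text
clock: 6.28
ee_pos: [0.5443, 0.3047, 0.2438]
eef_rot: [[-0.976, 0.22, -0.006], [0.22, 0.976, -0.002], [0.005, -0.004, -1.0]]
contact_force: [-0.1, 0.4, -1.1]
finger_gap: 0.0424
grasp_force: 42.5
```

Run:
```python
from h import *
f=wrist("w3"); s=f["s"]; print(s["ee_pos"],s["contact_force"],s["finger_gap"])
```

```text
[0.54433685 0.30472941 0.243752  ] [-0.14761464  0.39932805 -1.07450847] 0.042392142720547456
```

View pics/w3.png

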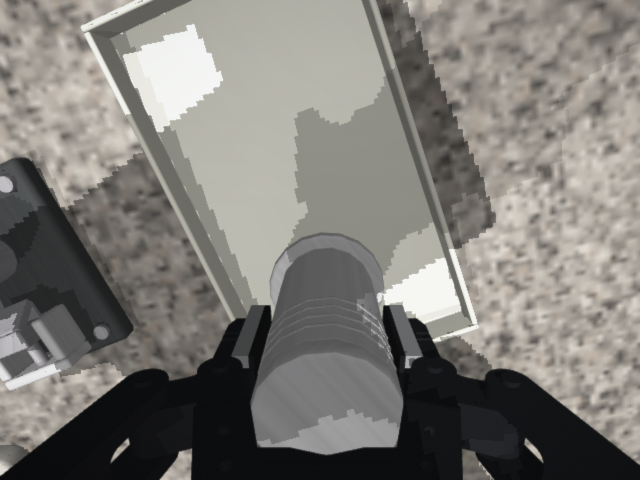

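The sleeve hangs over the far half of the tray, well inside the walls, so I'll lower and release it.

play_rows:
  steps: "0 0 0.04 0 1;0 0 0.07 0 1;0 0 0.085 0 1;0 0 0.09 0 1;0 0 0.09 0 1"

```text
clock: 6.75
ee_pos: [0.5452, 0.3049, 0.2247]
eef_rot: [[-0.975, 0.22, -0.0], [0.22, 0.975, 0.0], [0.0, 0.0, -1.0]]
contact_force: [0.3, -0.0, -1.7]
finger_gap: 0.0426
grasp_force: 42.6
```

play_rows:
  steps: "0 0 0 0 1;0 0 0 0 1;0 0 0 0 1"

```text
clock: 7.0
ee_pos: [0.5453, 0.3051, 0.2251]
eef_rot: [[-0.976, 0.22, 0.001], [0.22, 0.976, 0.0], [-0.001, 0.0, -1.0]]
contact_force: [0.5, 0.3, -2.0]
finger_gap: 0.0427
grasp_force: 42.6
```

play_rows:
  steps: "0 0 0.008 0 1;0 0 0.015 0 1;0 0 0.016 0 1;0 0 0.016 0 -1;0 0 0.016 0 -1"

```text
clock: 7.42
ee_pos: [0.5453, 0.3051, 0.2208]
eef_rot: [[-0.975, 0.22, 0.0], [0.22, 0.975, 0.0], [-0.0, 0.0, -1.0]]
contact_force: [0.5, -0.0, 0.3]
finger_gap: 0.0654
grasp_force: 0.0
```

play_rows:
  steps: "0 0 0 0 -1;0 0 0 0 -1;0 0 0 0 -1;0 0 0 0 -1;0 0 0 0 -1"

```text
clock: 7.83
ee_pos: [0.5452, 0.305, 0.2206]
eef_rot: [[-0.976, 0.22, -0.0], [0.22, 0.976, 0.0], [0.0, 0.0, -1.0]]
contact_force: [-0.1, 0.3, -0.4]
finger_gap: 0.0854
grasp_force: 0.0
```

play_rows:
  steps: "0 0 -0.08 0 -1;0 0 -0.2 0 -1;0 0 -0.34 0 -1;0 0 -0.44 0 -1;0 0 -0.44 0 -1"

```text
clock: 8.25
ee_pos: [0.5459, 0.3053, 0.3365]
eef_rot: [[-0.976, 0.22, 0.008], [0.22, 0.976, 0.003], [-0.007, 0.005, -1.0]]
contact_force: [0.2, -0.1, 0.7]
finger_gap: 0.0854
grasp_force: 0.0
```

play_rows:
  steps: "-0.107 -0.14 0 0 -1;-0.107 -0.29 0 0 -1;-0.107 -0.44 0 0 -1;-0.107 -0.569 0 0 -1;-0.107 -0.569 0 0 -1"

```text
clock: 8.67
ee_pos: [0.5389, 0.1563, 0.3305]
eef_rot: [[-0.975, 0.223, -0.001], [0.223, 0.975, -0.001], [0.001, -0.002, -1.0]]
contact_force: [1.5, 0.0, -0.8]
finger_gap: 0.0851
grasp_force: 0.0
```

play_rows:
  steps: "-0.107 -0.14 0 0 -1;-0.107 -0.29 0 0 -1;-0.107 -0.44 0 0 -1;-0.107 -0.569 0 0 -1;-0.107 -0.569 0 0 -1"

```text
clock: 9.08
ee_pos: [0.534, 0.0117, 0.3304]
eef_rot: [[-0.975, 0.224, -0.001], [0.224, 0.975, -0.001], [0.0, -0.001, -1.0]]
contact_force: [1.2, 0.7, 0.6]
finger_gap: 0.0853
grasp_force: 0.0
```

play_rows:
  steps: "-0.107 -0.14 0 0 -1;-0.107 -0.29 0 0 -1;-0.107 -0.44 0 0 -1;-0.107 -0.569 0 0 -1;-0.107 -0.569 0 0 -1"

```text
clock: 9.5
ee_pos: [0.5291, -0.133, 0.3302]
eef_rot: [[-0.975, 0.224, -0.0], [0.224, 0.975, -0.001], [0.0, -0.001, -1.0]]
contact_force: [0.4, -0.4, -0.3]
finger_gap: 0.0854
grasp_force: 0.0
```

play_rows:
  steps: "0 0 0 0 -1;0 0 0 0 -1;0 0 0 0 -1"

```text
clock: 9.75
ee_pos: [0.5298, -0.1279, 0.3306]
eef_rot: [[-0.976, 0.219, -0.0], [0.219, 0.976, 0.0], [0.0, 0.0, -1.0]]
contact_force: [-0.1, -0.1, -0.2]
finger_gap: 0.0854
grasp_force: 0.0
```

Run:
```python
from h import *
from station import grab_frame
f=wrist("w4"); s=f["s"]; print(s["ee_pos"])
im=f["frame"]; m=(im.min(2)>200).astype(np.uint8); n,l,st,c=cv2.connectedComponentsWithStats(m)
for i in range(1,n):
    if st[i][4]>1500: print(st[i],c[i].round(1),ray(f,c[i],.094).round(4))
for P in((.529,-.129,.094),(.42,-.1653,.094)): print(proj(f,P))
print(tool(s,(.529,-.129,.217)))
g=grab_frame("top"); cv2.imwrite("pics/t2.png",cv2.resize(g["frame"][150:320,130:400,::-1],None,fx=2.5,fy=2.5)); cv2.imwrite("pics/both.png",np.hstack([cv2.resize(im[:,:,::-1],(400,300)),cv2.resize(g["frame"][160:310,130:330,::-1],(400,300))]))
```

```text
[ 0.52981838 -0.12788947  0.3305676 ]
[ 153   19   91   98 7016] [198.1  67.6] [ 0.4204 -0.1654  0.094 ]
[ 286  226   79   75 4595] [325.3 263. ] [ 0.5279 -0.1289  0.094 ]
[325.48654481 264.91313904]
[198.02622371  66.68559402]
[ 0.002 -0.005  0.454]
```

View pics/both.png

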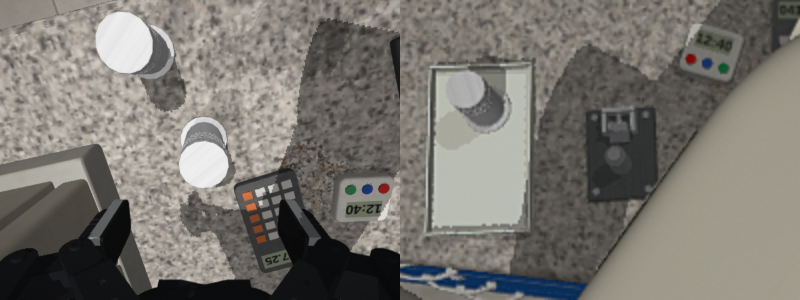

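W stands upright in the tray. E is at (.528,-.129), directly under the tool, so I'll grasp it.

play_rows:
  steps: "0.006 -0.005 0.14 0 -1;0.006 -0.005 0.29 0 -1;0.006 -0.005 0.41 0 -1;0.006 -0.005 0.452 0 -1;0.006 -0.005 0.452 0 -1"

```text
clock: 10.27
ee_pos: [0.5272, -0.1285, 0.2149]
eef_rot: [[-0.976, 0.219, -0.005], [0.219, 0.976, 0.002], [0.005, 0.001, -1.0]]
contact_force: [0.4, -0.5, 0.6]
finger_gap: 0.0856
grasp_force: 0.0
```

play_rows:
  steps: "0 0 0 0 -1;0 0 0 0 1;0 0 0 0 1;0 0 0 0 1;0 0 0 0 1"

```text
clock: 10.68
ee_pos: [0.5282, -0.1298, 0.2189]
eef_rot: [[-0.976, 0.22, 0.002], [0.22, 0.976, -0.001], [-0.002, -0.0, -1.0]]
contact_force: [0.2, 1.5, 7.3]
finger_gap: 0.0439
grasp_force: 39.5
```

play_rows:
  steps: "0 0 0 0 1;0 0 0 0 1;0 0 0 0 1;0 0 0 0 1;0 0 0 0 1"

```text
clock: 11.1
ee_pos: [0.5282, -0.1298, 0.2189]
eef_rot: [[-0.976, 0.22, 0.002], [0.22, 0.976, -0.001], [-0.002, -0.0, -1.0]]
contact_force: [-0.1, 1.6, 5.9]
finger_gap: 0.0434
grasp_force: 39.8
```

play_rows:
  steps: "0 0 -0.1 0 1;0 0 -0.22 0 1;0 0 -0.36 0 1;0 0 -0.44 0 1;0 0 -0.44 0 1"

```text
clock: 11.52
ee_pos: [0.5285, -0.1301, 0.3326]
eef_rot: [[-0.975, 0.22, 0.007], [0.22, 0.975, -0.003], [-0.008, -0.001, -1.0]]
contact_force: [1.3, -1.4, -1.1]
finger_gap: 0.0435
grasp_force: 41.5
```

play_rows:
  steps: "0 0 0 0 1;0 0 0 0 1"

```text
clock: 11.68
ee_pos: [0.5275, -0.1297, 0.3268]
eef_rot: [[-0.975, 0.22, -0.001], [0.22, 0.975, 0.0], [0.001, 0.0, -1.0]]
contact_force: [0.2, 0.7, -2.2]
finger_gap: 0.0435
grasp_force: 41.5
```

Run:
```python
from h import *
from station import bot
s=bot.get_state(); print(s["ee_pos"],s["contact_force"],s["finger_gap"],tool(s,(.5001,.1347,.3275)))
```

```text
[ 0.52752211 -0.12968025  0.32683342] [ 0.16300522  0.67809024 -2.16131266] 0.04353649461777867 [ 0.34   1.007 -0.002]
```

play_rows:
  steps: "0.17 0.14 0 0 1;0.17 0.28 0 0 1;0.17 0.42 0 0 1;0.17 0.504 0 0 1;0.17 0.504 0 0 1"

```text
clock: 12.1
ee_pos: [0.5139, 0.0058, 0.3262]
eef_rot: [[-0.976, 0.217, -0.002], [0.217, 0.976, 0.002], [0.003, 0.001, -1.0]]
contact_force: [-0.1, 0.1, -2.8]
finger_gap: 0.0434
grasp_force: 41.9
```

play_rows:
  steps: "0.17 0.14 0 0 1;0.17 0.28 0 0 1;0.17 0.42 0 0 1;0.17 0.504 0 0 1;0.17 0.504 0 0 1"

```text
clock: 12.52
ee_pos: [0.5005, 0.1376, 0.3262]
eef_rot: [[-0.976, 0.217, -0.002], [0.217, 0.976, 0.001], [0.002, 0.0, -1.0]]
contact_force: [-0.8, 0.4, -2.9]
finger_gap: 0.043
grasp_force: 42.3
```

play_rows:
  steps: "0 0 0 0 1;0 0 0 0 1;0 0 0 0 1"

```text
clock: 12.77
ee_pos: [0.5003, 0.1337, 0.327]
eef_rot: [[-0.975, 0.221, -0.001], [0.221, 0.975, -0.0], [0.001, -0.001, -1.0]]
contact_force: [-0.4, -0.3, -1.7]
finger_gap: 0.0437
grasp_force: 42.3
```

```bash
cat > chk.py <<'E'
from h import *
import sys
f=wrist(sys.argv[1]); s=f["s"]; R=s["eef_rot"]; h=float(sys.argv[2]); print(s["ee_pos"],R[:,2],tool(s,(.5001,.1347,.3275)))
for o in(-.003,0,.003): print(o,proj(f,s["ee_pos"]+R@[o+.028,0,h]), proj(f,s["ee_pos"]+R@[o,.028,h])[0],proj(f,s["ee_pos"]+R@[o,-.028,h])[0])
print("pin base",proj(f,np.array([.5001,.1347,.012])+R@[.012,0,0]))
g=f["frame"].astype(int).sum(2)//3; print(g[205:250,330].tolist()); 
for r in(220,228):print(g[r,305:360].tolist())
for r in(285,): print(g[r,262:282].tolist(),g[r,376:396].tolist())
E
python3 chk.py w5 .2185
```

```text
[0.50028045 0.13369668 0.32698961] [-1.44941187e-03 -4.40000098e-04 -9.99998853e-01] [ 0.002  0.004 -0.002]
-0.003 [328.09430682 229.97078519] 384.1519492322335 271.97190558367623
0 [328.09861643 223.89344652] 384.4066268069456 271.7252521364974
0.003 [328.10296643 217.759159  ] 384.6635911436471 271.4763844539284
pin base [329.3092902  211.61785214]
[44, 44, 43, 43, 44, 48, 70, 73, 74, 75, 75, 75, 74, 75, 75, 74, 74, 74, 74, 73, 78, 91, 101, 115, 134, 135, 132, 130, 129, 130, 130, 130, 131, 131, 130, 115, 99, 97, 96, 98, 97, 97, 97, 98, 97]
[57, 59, 57, 57, 57, 57, 58, 58, 60, 62, 68, 71, 71, 71, 71, 73, 73, 73, 73, 73, 73, 73, 73, 74, 74, 74, 74, 75, 75, 76, 76, 76, 76, 77, 79, 79, 80, 80, 79, 76, 61, 46, 42, 43, 43, 44, 45, 44, 45, 47, 46, 47, 56, 58, 57]
[61, 62, 61, 66, 71, 74, 85, 86, 90, 92, 94, 97, 98, 100, 103, 107, 110, 122, 124, 129, 129, 129, 123, 122, 117, 115, 113, 107, 105, 105, 105, 104, 104, 103, 103, 104, 102, 101, 101, 100, 95, 86, 64, 61, 58, 57, 57, 56, 57, 57, 58, 58, 58, 58, 59]
[137, 146, 158, 169, 181, 190, 199, 206, 207, 197, 151, 166, 174, 179, 180, 180, 178, 175, 153, 99] [119, 129, 131, 132, 132, 132, 136, 139, 151, 104, 52, 43, 44, 43, 44, 45, 57, 97, 127, 131]
```

play_rows:
  steps: "0.004 0.004 0.06 0 1;0.004 0.004 0.12 0 1;0.004 0.004 0.16 0 1;0.004 0.004 0.2 0 1;0.004 0.004 0.2 0 1"

```text
clock: 13.23
ee_pos: [0.4993, 0.1353, 0.2759]
eef_rot: [[-0.975, 0.221, -0.003], [0.221, 0.975, -0.0], [0.003, -0.001, -1.0]]
contact_force: [0.0, 0.7, -2.0]
finger_gap: 0.0434
grasp_force: 42.3
```

play_rows:
  steps: "0 0 0.02 0 1;0 0 0.035 0 1;0 0 0.05 0 1;0 0 0.055 0 1;0 0 0.055 0 1"

```text
clock: 13.65
ee_pos: [0.4996, 0.136, 0.2638]
eef_rot: [[-0.976, 0.22, -0.0], [0.22, 0.976, 0.0], [0.0, -0.0, -1.0]]
contact_force: [0.3, 0.8, -1.2]
finger_gap: 0.0434
grasp_force: 42.3
```

play_rows:
  steps: "0 0 0.006 0 1;0 0 0.012 0 1;0 0 0.018 0 1;0 0 0.024 0 1;0 0 0.024 0 1"

```text
clock: 14.07
ee_pos: [0.4999, 0.136, 0.2587]
eef_rot: [[-0.976, 0.22, 0.002], [0.22, 0.976, 0.0], [-0.002, 0.001, -1.0]]
contact_force: [0.0, 0.1, 5.6]
finger_gap: 0.0435
grasp_force: 42.8
```

play_rows:
  steps: "0 0 0.006 0 1;0 0 0.008 0 1;0 0 0.008 0 1"

```text
clock: 14.32
ee_pos: [0.5003, 0.136, 0.2585]
eef_rot: [[-0.976, 0.22, 0.005], [0.22, 0.976, 0.0], [-0.005, 0.001, -1.0]]
contact_force: [-2.9, -0.6, 22.5]
finger_gap: 0.0436
grasp_force: 43.9
```

Another dead stop at 28 mm, so E is short too and S must be the good sleeve. E goes into the near tray slot.

play_rows:
  steps: "0 0 -0.04 0 1;0 0 -0.12 0 1;0 0 -0.24 0 1;0 0 -0.31 0 1;0 0 -0.31 0 1"

```text
clock: 14.73
ee_pos: [0.5003, 0.136, 0.3372]
eef_rot: [[-0.976, 0.22, 0.006], [0.22, 0.976, 0.001], [-0.005, 0.002, -1.0]]
contact_force: [0.4, 0.2, -1.9]
finger_gap: 0.0432
grasp_force: 42.5
```

play_rows:
  steps: "0.08 0.13 0 0 1;0.16 0.27 0 0 1;0.25 0.42 0 0 1;0.33 0.557 0 0 1;0.33 0.557 0 0 1"

```text
clock: 15.15
ee_pos: [0.4473, 0.295, 0.3325]
eef_rot: [[-0.977, 0.215, -0.002], [0.215, 0.977, 0.002], [0.002, 0.001, -1.0]]
contact_force: [-0.1, -0.7, -2.3]
finger_gap: 0.0436
grasp_force: 42.8
```

play_rows:
  steps: "0 0 0.06 0 1;0 0 0.18 0 1;0 0 0.3 0 1;0 0 0.34 0 1;0 0 0.34 0 1"

```text
clock: 15.57
ee_pos: [0.4489, 0.2895, 0.2456]
eef_rot: [[-0.975, 0.22, -0.005], [0.22, 0.976, -0.002], [0.005, -0.004, -1.0]]
contact_force: [0.1, 0.4, -1.8]
finger_gap: 0.0434
grasp_force: 42.7
```

play_rows:
  steps: "0 0 0 0 1;0 0 0 0 1;0 0 0 0 1"

```text
clock: 15.82
ee_pos: [0.4504, 0.29, 0.2499]
eef_rot: [[-0.975, 0.22, 0.002], [0.22, 0.975, 0.001], [-0.002, 0.002, -1.0]]
contact_force: [0.5, -0.7, -1.7]
finger_gap: 0.0436
grasp_force: 42.8
```

Run:
```python
from h import *
f=wrist("w6"); s=f["s"]; print(s["ee_pos"],s["contact_force"],s["finger_gap"],tool(s,(.4496,.29,.2222)))
```

```text
[0.45037361 0.2900307  0.24993668] [ 0.50796078 -0.71863407 -1.6644164 ] 0.0436091590282581 [ 0.003 -0.001  0.111]
```

View pics/w6.png

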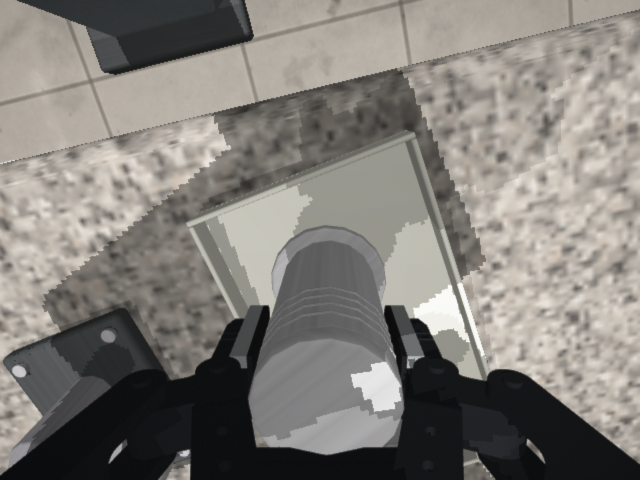

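E hangs well inside the near half of the tray. I'll lower it, release, and go to sleeve S.

play_rows:
  steps: "0 0 0.04 0 1;0 0 0.08 0 1;0 0 0.1 0 1;0 0 0.113 0 1;0 0 0.113 0 1"

```text
clock: 16.28
ee_pos: [0.4494, 0.2902, 0.2213]
eef_rot: [[-0.976, 0.219, 0.001], [0.219, 0.976, 0.002], [-0.0, 0.002, -1.0]]
contact_force: [-7.4, -0.2, 16.6]
finger_gap: 0.0436
grasp_force: 43.4
```

play_rows:
  steps: "0 0 0 0 1;0 0 0 0 -1;0 0 0 0 -1;0 0 0 0 -1;0 0 0 0 -1"

```text
clock: 16.7
ee_pos: [0.4498, 0.2898, 0.2198]
eef_rot: [[-0.975, 0.22, -0.0], [0.22, 0.975, -0.0], [0.0, -0.0, -1.0]]
contact_force: [-0.5, 1.3, -0.3]
finger_gap: 0.0851
grasp_force: 0.0
```

play_rows:
  steps: "0 0 0 0 -1;0 0 -0.08 0 -1;0 0 -0.2 0 -1;0 0 -0.34 0 -1;0 0 -0.44 0 -1"

```text
clock: 17.12
ee_pos: [0.4499, 0.2899, 0.3325]
eef_rot: [[-0.975, 0.22, 0.001], [0.22, 0.975, 0.0], [-0.001, 0.001, -1.0]]
contact_force: [1.1, 0.5, 0.2]
finger_gap: 0.0852
grasp_force: 0.0
```

play_rows:
  steps: "-0.096 -0.14 0 0 -1;-0.096 -0.29 0 0 -1;-0.096 -0.44 0 0 -1;-0.096 -0.601 0 0 -1;-0.096 -0.601 0 0 -1"

```text
clock: 17.53
ee_pos: [0.4388, 0.1336, 0.3301]
eef_rot: [[-0.975, 0.224, -0.001], [0.224, 0.975, -0.002], [0.001, -0.002, -1.0]]
contact_force: [0.8, 1.1, 0.9]
finger_gap: 0.0859
grasp_force: 0.0
```

play_rows:
  steps: "-0.096 -0.14 0 0 -1;-0.096 -0.29 0 0 -1;-0.096 -0.44 0 0 -1;-0.096 -0.601 0 0 -1;-0.096 -0.601 0 0 -1"

```text
clock: 17.95
ee_pos: [0.4297, -0.0187, 0.3301]
eef_rot: [[-0.974, 0.226, -0.001], [0.226, 0.974, -0.002], [0.0, -0.002, -1.0]]
contact_force: [1.0, 0.3, 0.0]
finger_gap: 0.0856
grasp_force: 0.0
```

play_rows:
  steps: "-0.096 -0.14 0 0 -1;-0.096 -0.29 0 0 -1;-0.096 -0.44 0 0 -1;-0.096 -0.601 0 0 -1;-0.096 -0.601 0 0 -1"

```text
clock: 18.37
ee_pos: [0.4203, -0.1708, 0.33]
eef_rot: [[-0.974, 0.225, -0.0], [0.225, 0.974, -0.002], [-0.0, -0.002, -1.0]]
contact_force: [0.8, 1.0, -0.0]
finger_gap: 0.0857
grasp_force: 0.0
```

play_rows:
  steps: "0 0 0 0 -1;0 0 0 0 -1;0 0 0 0 -1"

```text
clock: 18.62
ee_pos: [0.4211, -0.1647, 0.3301]
eef_rot: [[-0.976, 0.219, -0.0], [0.219, 0.976, 0.0], [0.0, 0.0, -1.0]]
contact_force: [-0.7, 0.9, -0.4]
finger_gap: 0.0853
grasp_force: 0.0
```

Run:
```python
from h import *
from station import grab_frame
f=wrist("w7"); s=f["s"]; print(s["ee_pos"])
im=f["frame"]; m=(im.min(2)>200).astype(np.uint8); n,l,st,c=cv2.connectedComponentsWithStats(m)
for i in range(1,n):
    if st[i][4]>1500: p=ray(f,c[i],.094); print(st[i],c[i].round(1),p.round(4),tool(s,(p[0],p[1],.2172)))
g=grab_frame("top"); cv2.imwrite("pics/both2.png",np.hstack([cv2.resize(im[:,:,::-1],(400,300)),cv2.resize(g["frame"][160:310,130:330,::-1],(400,300))]))
```

```text
[ 0.42107964 -0.16470229  0.33011072]
[ 288  229   78   74 4514] [326.3 265.7] [ 0.4206 -0.1654  0.094 ] [ 0.001 -0.003  0.452]
```

View pics/both2.png

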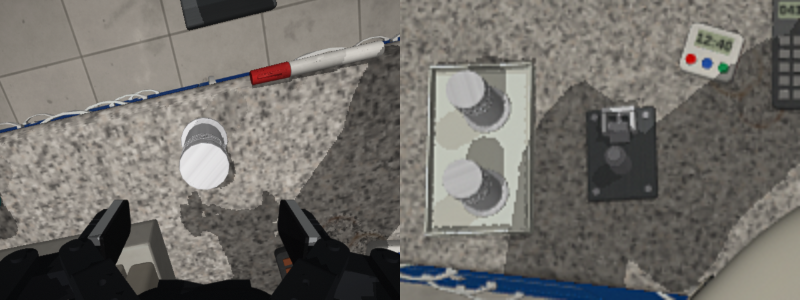

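Both short sleeves stand upright in the tray. S is at (.4206,-.1654), so I'll grasp it.

play_rows:
  steps: "0.001 -0.003 0.14 0 -1;0.001 -0.003 0.29 0 -1;0.001 -0.003 0.41 0 -1;0.001 -0.003 0.452 0 -1;0.001 -0.003 0.452 0 -1"

```text
clock: 19.13
ee_pos: [0.4199, -0.1648, 0.2148]
eef_rot: [[-0.976, 0.218, -0.004], [0.218, 0.976, 0.003], [0.005, 0.002, -1.0]]
contact_force: [-0.2, 0.3, -0.5]
finger_gap: 0.0855
grasp_force: 0.0
```

play_rows:
  steps: "0 0 0 0 -1;0 0 0 0 1;0 0 0 0 1;0 0 0 0 1;0 0 0 0 1"

```text
clock: 19.55
ee_pos: [0.4208, -0.1664, 0.2182]
eef_rot: [[-0.976, 0.22, 0.002], [0.22, 0.976, -0.001], [-0.002, -0.001, -1.0]]
contact_force: [-0.5, 0.8, 7.1]
finger_gap: 0.0425
grasp_force: 39.9
```

play_rows:
  steps: "0 0 0 0 1;0 0 0 0 1;0 0 0 0 1;0 0 0 0 1;0 0 0 0 1"

```text
clock: 19.97
ee_pos: [0.4207, -0.1664, 0.2182]
eef_rot: [[-0.976, 0.22, 0.002], [0.22, 0.976, -0.001], [-0.002, -0.0, -1.0]]
contact_force: [-0.5, 1.3, 6.8]
finger_gap: 0.0421
grasp_force: 40.0
```

play_rows:
  steps: "0 0 -0.1 0 1;0 0 -0.22 0 1;0 0 -0.36 0 1;0 0 -0.44 0 1;0 0 -0.44 0 1"

```text
clock: 20.38
ee_pos: [0.4211, -0.1667, 0.3316]
eef_rot: [[-0.975, 0.22, 0.006], [0.22, 0.975, -0.004], [-0.007, -0.002, -1.0]]
contact_force: [0.9, -0.5, -1.7]
finger_gap: 0.0421
grasp_force: 41.8
```

play_rows:
  steps: "0 0 0 0 1;0 0 0 0 1"

```text
clock: 20.55
ee_pos: [0.4201, -0.1661, 0.3264]
eef_rot: [[-0.975, 0.22, -0.001], [0.22, 0.975, 0.0], [0.001, 0.0, -1.0]]
contact_force: [-0.3, 1.0, -2.2]
finger_gap: 0.0421
grasp_force: 41.8
```

Run:
```python
from h import *
from station import bot
s=bot.get_state(); print(s["ee_pos"],s["contact_force"],s["finger_gap"],tool(s,(.5001,.1347,.3275)))
```

```text
[ 0.42009905 -0.16614027  0.32642579] [-0.2592458   1.01234125 -2.17577884] 0.04210058171606812 [-0.047  1.244 -0.004]
```

play_rows:
  steps: "-0.024 0.14 0 0 1;-0.024 0.29 0 0 1;-0.024 0.44 0 0 1;-0.024 0.56 0 0 1;-0.024 0.622 0 0 1"

```text
clock: 20.97
ee_pos: [0.4603, -0.0133, 0.3256]
eef_rot: [[-0.976, 0.218, -0.003], [0.218, 0.976, 0.001], [0.003, 0.001, -1.0]]
contact_force: [-0.8, -0.0, -1.8]
finger_gap: 0.0426
grasp_force: 42.0
```

play_rows:
  steps: "-0.024 0.14 0 0 1;-0.024 0.29 0 0 1;-0.024 0.44 0 0 1;-0.024 0.56 0 0 1;-0.024 0.622 0 0 1"

```text
clock: 21.38
ee_pos: [0.5006, 0.1373, 0.3253]
eef_rot: [[-0.976, 0.218, -0.003], [0.218, 0.976, 0.0], [0.003, -0.0, -1.0]]
contact_force: [0.2, -0.9, -3.5]
finger_gap: 0.0422
grasp_force: 42.1
```

play_rows:
  steps: "0 0 0 0 1;0 0 0 0 1;0 0 0 0 1;0 0 0 0 1"

```text
clock: 21.72
ee_pos: [0.5004, 0.1336, 0.3266]
eef_rot: [[-0.975, 0.221, -0.001], [0.221, 0.975, -0.0], [0.001, -0.001, -1.0]]
contact_force: [-0.1, -0.1, -1.3]
finger_gap: 0.0424
grasp_force: 42.1
```

```bash
python3 chk.py w8 .218
```

```text
[0.50037926 0.13356957 0.32655838] [-1.26866959e-03 -3.12818896e-04 -9.99999146e-01] [ 0.002  0.004 -0.004]
-0.003 [328.09742966 230.249192  ] 384.28632963780456 271.8433682460413
0 [328.1017656 224.1582233] 384.5422099564434 271.59555956950095
0.003 [328.10614228 218.01003713] 384.80039327041453 271.34552102683335
pin base [329.3837182 211.5171996]
[45, 45, 45, 45, 45, 53, 73, 76, 76, 76, 77, 77, 77, 77, 77, 77, 76, 77, 76, 76, 77, 85, 100, 108, 125, 139, 140, 141, 140, 141, 141, 140, 139, 137, 136, 135, 126, 105, 99, 99, 98, 99, 98, 98, 98]
[59, 59, 59, 60, 60, 60, 60, 60, 61, 64, 71, 73, 74, 73, 74, 75, 75, 75, 75, 75, 75, 75, 75, 76, 76, 77, 77, 76, 77, 78, 78, 78, 79, 80, 81, 82, 82, 83, 82, 79, 63, 47, 44, 44, 45, 44, 46, 45, 46, 47, 48, 50, 57, 60, 59]
[61, 60, 61, 61, 61, 64, 69, 76, 86, 93, 96, 99, 101, 103, 105, 106, 108, 110, 110, 110, 111, 111, 111, 111, 109, 108, 107, 106, 106, 106, 106, 107, 108, 108, 106, 105, 104, 101, 97, 91, 85, 79, 56, 60, 59, 59, 59, 59, 57, 60, 60, 59, 60, 60, 60]
[141, 149, 161, 173, 185, 194, 203, 211, 207, 164, 168, 174, 179, 179, 178, 179, 178, 161, 104, 93] [133, 136, 136, 136, 136, 136, 138, 142, 137, 76, 48, 46, 45, 44, 46, 47, 57, 93, 128, 132]
```

play_rows:
  steps: "0.004 0.004 0.06 0 1;0.004 0.004 0.12 0 1;0.004 0.004 0.16 0 1;0.004 0.004 0.2 0 1;0.004 0.004 0.2 0 1"

```text
clock: 22.18
ee_pos: [0.4994, 0.1351, 0.2755]
eef_rot: [[-0.975, 0.221, -0.003], [0.221, 0.975, -0.0], [0.002, -0.001, -1.0]]
contact_force: [0.3, -0.6, -1.6]
finger_gap: 0.0424
grasp_force: 42.1
```

play_rows:
  steps: "0 0 0.02 0 1;0 0 0.035 0 1;0 0 0.05 0 1;0 0 0.055 0 1;0 0 0.055 0 1"

```text
clock: 22.6
ee_pos: [0.4998, 0.1356, 0.2633]
eef_rot: [[-0.976, 0.22, -0.0], [0.22, 0.976, -0.0], [0.0, -0.0, -1.0]]
contact_force: [0.1, -0.4, -1.5]
finger_gap: 0.042
grasp_force: 42.1
```

play_rows:
  steps: "0 0 0.006 0 1;0 0 0.012 0 1;0 0 0.018 0 1;0 0 0.026 0 1;0 0 0.03 0 1"

```text
clock: 23.02
ee_pos: [0.4998, 0.1356, 0.2557]
eef_rot: [[-0.976, 0.22, -0.0], [0.22, 0.976, -0.0], [0.0, -0.0, -1.0]]
contact_force: [0.6, -0.4, -2.2]
finger_gap: 0.0424
grasp_force: 42.1
```

play_rows:
  steps: "0 0 0 0 1;0 0 0 0 1"

```text
clock: 23.18
ee_pos: [0.4998, 0.1356, 0.2559]
eef_rot: [[-0.976, 0.22, -0.0], [0.22, 0.976, -0.0], [0.0, -0.0, -1.0]]
contact_force: [-0.2, -0.8, -0.9]
finger_gap: 0.0425
grasp_force: 42.1
```

It passed the 28 mm mark with no force, so S is the deep one. I'll go on down to the ramp and press.

play_rows:
  steps: "0 0 0.012 0 1;0 0 0.024 0 1;0 0 0.036 0 1;0 0 0.046 0 1;0 0 0.056 0 1"

```text
clock: 23.6
ee_pos: [0.4994, 0.1356, 0.2416]
eef_rot: [[-0.976, 0.22, -0.001], [0.22, 0.976, -0.0], [0.001, -0.0, -1.0]]
contact_force: [-3.8, -1.4, 3.3]
finger_gap: 0.0424
grasp_force: 42.6
```

play_rows:
  steps: "0 0 0.008 0 1;0 0 0.016 0 1;0 0 0.024 0 1;0 0 0.03 0 1;0 0 0.03 0 1"

```text
clock: 24.02
ee_pos: [0.4992, 0.1355, 0.2333]
eef_rot: [[-0.975, 0.22, -0.002], [0.22, 0.975, -0.0], [0.002, -0.001, -1.0]]
contact_force: [-3.2, -0.9, -8.9]
finger_gap: 0.0426
grasp_force: 42.1
```

play_rows:
  steps: "0 0 0.006 0 1;0 0 0.01 0 1;0 0 0.014 0 1;0 0 0.018 0 1;0 0 0.018 0 1"

```text
clock: 24.43
ee_pos: [0.5004, 0.1356, 0.2304]
eef_rot: [[-0.975, 0.22, 0.002], [0.22, 0.975, 0.0], [-0.002, 0.001, -1.0]]
contact_force: [-0.3, 0.4, -1.3]
finger_gap: 0.0419
grasp_force: 42.8
```

play_rows:
  steps: "0 0 0.006 0 1;0 0 0.008 0 1;0 0 0.008 0 1"

```text
clock: 24.68
ee_pos: [0.5002, 0.1357, 0.2302]
eef_rot: [[-0.976, 0.22, 0.004], [0.22, 0.976, 0.0], [-0.003, 0.001, -1.0]]
contact_force: [-7.0, -0.3, 21.5]
finger_gap: 0.0423
grasp_force: 44.8
```

Bottomed on the plate at home height. I'll ease off, release, rise clear and check.

play_rows:
  steps: "0 0 -0.006 0 1;0 0 -0.006 0 1;0 0 -0.006 0 -1;0 0 -0.006 0 -1;0 0 -0.006 0 -1"

```text
clock: 25.1
ee_pos: [0.4999, 0.1356, 0.2292]
eef_rot: [[-0.975, 0.22, -0.0], [0.22, 0.975, -0.0], [0.0, -0.0, -1.0]]
contact_force: [-0.4, 0.1, -0.0]
finger_gap: 0.0767
grasp_force: 0.0
```

play_rows:
  steps: "0 0 0 0 -1;0 0 0 0 -1;0 0 0 0 -1;0 0 0 0 -1;0 0 0 0 -1"

```text
clock: 25.52
ee_pos: [0.4998, 0.1356, 0.2294]
eef_rot: [[-0.975, 0.22, -0.0], [0.22, 0.975, -0.0], [0.0, -0.0, -1.0]]
contact_force: [-0.6, 0.0, -0.0]
finger_gap: 0.0855
grasp_force: 0.0
```

play_rows:
  steps: "0 0 -0.08 0 -1;0 0 -0.2 0 -1;0 0 -0.34 0 -1;0 0 -0.46 0 -1;0 0 -0.46 0 -1"

```text
clock: 25.93
ee_pos: [0.5007, 0.1358, 0.3501]
eef_rot: [[-0.975, 0.22, 0.009], [0.22, 0.976, 0.001], [-0.008, 0.003, -1.0]]
contact_force: [0.8, -0.2, -0.2]
finger_gap: 0.0853
grasp_force: 0.0
```

play_rows:
  steps: "0.1 -0.14 0 0 -1;0.2 -0.29 0 0 -1;0.2 -0.44 0 0 -1;0.2 -0.6 0 0 -1;0.2 -0.6 0 0 -1"

```text
clock: 26.35
ee_pos: [0.4166, -0.0043, 0.3444]
eef_rot: [[-0.974, 0.225, 0.0], [0.225, 0.974, -0.002], [-0.001, -0.002, -1.0]]
contact_force: [1.1, 0.4, 1.1]
finger_gap: 0.0856
grasp_force: 0.0
```

play_rows:
  steps: "0 0 0 0 -1;0 0 0 0 -1;0 0 0 0 -1;0 0 0 0 -1;0 0 0 0 -1"

```text
clock: 26.77
ee_pos: [0.4183, 0.0013, 0.3442]
eef_rot: [[-0.976, 0.218, -0.0], [0.218, 0.976, 0.0], [0.0, 0.0, -1.0]]
contact_force: [-0.5, -0.2, 0.1]
finger_gap: 0.0858
grasp_force: 0.0
```

Run:
```python
from h import *
from station import grab_frame
g=grab_frame("top"); h=grab_frame("scene"); w=wrist("w9")
a=cv2.resize(g["frame"][160:310,130:330],(400,300)); b=cv2.resize(h["frame"][170:290,180:340],(400,300))
cv2.imwrite("pics/fin.png",np.vstack([np.hstack([a,b]),np.hstack([cv2.resize(w["frame"],(400,300))]*2)])[:,:,::-1])
im=g["frame"]; m=(im.min(2)>150).astype(np.uint8)
print("proj home top",proj(g,(.5001,.1347,.106)),"trays",proj(g,(.548,.3045,.097)),proj(g,(.4496,.29,.097)))
```

```text
proj home top [234.45933656 233.18298851] trays [161.64945979 204.28565825] [160.41138486 248.83156735]
```

View pics/fin.png

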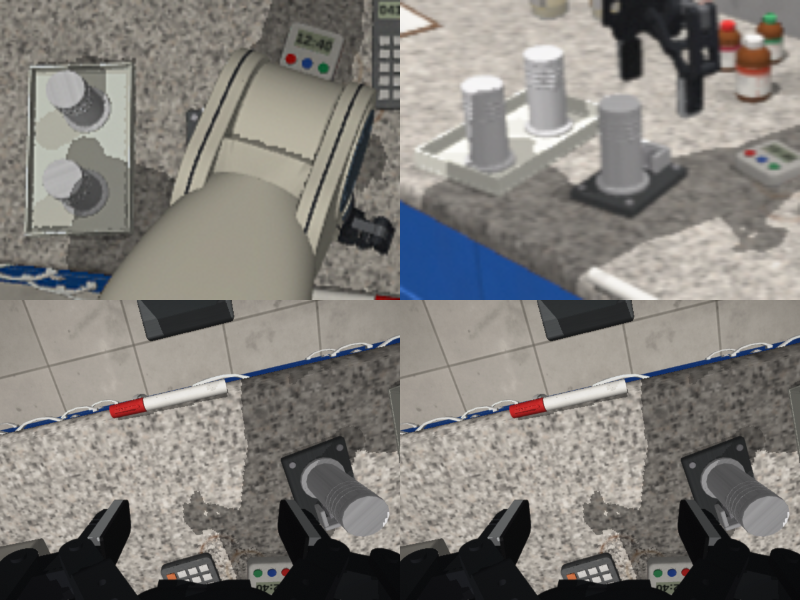

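The sleeve sits flat on the gauge plate by the catch, both short ones stand in the tray, and the marker, timer and calculator haven't moved. Handing in.

```bash
python3 -c "
from station import bot
print(bot.close_job())"
```

```text
the job is handed in; nothing more can be done
None
```

The deep-bore sleeve (third one tried) was pressed down to the plate on the gauge pin, with the force dip of the catch snapping over. The two short ones stand upright in the tray, and the job was handed in at about 27 s with no verdict returned.

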